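Set and lock the height stop on a disc

ROBOT

A 6-joint arm with a two-finger parallel gripper is mounted at the origin on a cart in front of the work surface, level with it; the furniture and walls round the work are solid. World frame = base frame: x ahead of the robot, y to its left, z up, the work surface at z = 0. Lengths are in mm, angles in degrees, forces in N, time in s.
With the tool pointing down it reaches from about 300 to 850 mm from the base axis. Payload 4.2 kg.
Tool frame: the origin (TCP) lies midway between the tips of the shut fingers; the grasp point (between the pads) lies 19 mm behind it; z points along the fingers, x is the direction in which the jaws open and shut, and the axes are right-handed (so a half turn about z gives the same grasp; the last joint's range is limited). The gripper opens to 91 mm and grips with 3 to 60 N. Pads are 32 mm wide; open, the fingers measure 118 mm over their backs; the gripper's body (76 mm by 178 mm) begins 60 mm behind the grasp point.
Start: joints at [63.942, 18.312, 89.639, -0, 72.044, -1.146], TCP at [242.211, 521.514, 213.976] pointing down, gripper open.
Joint ranges: [-177.97, 177.97], [-48.28, 115.42], [12.27, 149.76], [-77.06, 257.06], [2.81, 150.46], [-146.56, 146.56]. Speed limits (degrees/s): [147.25, 147.25, 180, 180, 180, 180].

INTERFACE

Orientations are given as [roll, pitch, yaw] about the fixed x, y, z axes, in that order (R = Rz(yaw) Ry(pitch) Rx(roll)).
In Python, from workcell import env gives the robot as it stands. The module is installed in compiled form; this text tells all that it offers.
- The arm moves only by the tool drive_tool, never from a script. Its argument "series" is a list of rows, each a list of 3 entries, a list of its own where there are three numbers: the closure, from 0 (fully open) to 1 (shut), then the shift along the tool's x, y, z in mm, then the turn, a rotation vector about the tool's x, y, z in rad. In form: [[gripper, [dx, dy, dz], [rx, ry, rz]], ...]. A call has exactly 5 rows; each row is the pose to reach, as a shift and turn from the pose commanded when the call began, along the tool's axes at that moment; what a row does not reach only later rows make up. A row lasts 1/10 s, in which the tool goes at most 50 mm and 8.59 degrees, less where a joint would pass 70% of its speed; a pose out of reach is approached as far as the arm can. A call with a gripper value outside its range is refused whole. The fingers move at their own pace and stop on an object; "squeeze" is the grip in N (left out, the last holds). Time passes only in rows, so rows that repeat a pose let the fingers close, or fill a call up. It gives the time, the measured TCP pose, the force and the opening at its end, in the units of the state.
- env.state(): the state, without advancing time (a new reading comes with each control period).
- env.grab_frame(name): name is "side" or "top" or "wrist"; returns a dict with "image" (480x640x3 uint8, red, green, blue), "K" (3x3 intrinsics, pixels), "origin" and "orientation" of the camera in the world. Camera axes: x right, y down, z forward; pixel columns grow to the right and rows downward; lengths in mm; the calibration is good to about 2 mm. The wrist camera is an equidistant fisheye: a pixel r from the principal point sees the ray r / f radians off the axis. A picture is of the moment at which its call begins. There is no depth.
- env.job_done(): hands the job in, once; it reports no verdict.
The state is a dict: "time_s": time; "qpos": joint angles; "qvel": joint speeds; "effort": joint torques, N m; "ee_pos": TCP position; "ee_rot": TCP orientation; "force": force on the tool from outside, world axes, zero at the start; "torque": the same for the moment, N m; "gripper_width": finger opening in mm.
Only numpy, scipy, OpenCV 4.12 (cv2) and the standard library are available. Lean on these libraries where they do the work, as an engineer would, in place of code of your own. Each camera call takes 0.05 s, during which the arm holds its last target.

TASK

On the workbench stand, lower the stop rod until its foot really rests on the steel valve disc lying under it, pressing only gently (well under 20 N), and then lock the rod there by swinging the clamp lever all the way round to its end stop. The foot must still be resting on the disc when you let go; leave the discs and everything else where they are.

Things in the scene. Friction and masses are not known exactly. Their poses are not given: they have to be found in the camera images.
- stand: Grey fixed stop stand on levelling feet (3 to 15 mm): base plate 170 x 150 x 14 mm, steel column (30 mm) at its back, arm with a clamp head (46 x 60 mm, z = 105 to 135 mm). Origin: centre of the plate's underside; x from rod to column. Rod axis at x = -20, y = 0 mm; column axis at x = 58, y = 0 mm, top z = 164 mm; the clamp lever's vertical pivot at x = -20, y = -17 mm.
- knob_top (a point): Centre of the flat top of the stop rod's round knurled knob (27 mm diameter, 22 mm high; its top is 158 mm above the foot's underside). The rod (12 mm) slides vertically through the clamp head; the knob may be pushed down from above or gripped.
- stop_rod: The vertical stop rod, 0.25 kg; its lower end is the foot, a steel disc 18 mm wide. Origin: centre of the foot's underside, which slides from z = 75 down to 17 mm in the stand's frame. Friction holds it where it is left: about 2 N moves it down, 7 N up. On the disc it stops hard: the force rises by tens of N within 0.5 mm, so feel for it at a few mm/s. More than 20 N harms the disc.
- clamp_lever (a joint): Clamp lever angle, rad: 0 fully open, 1.4 rigid end stop, rod locked (over 1.2 counts). Grows anticlockwise from above, the pin sweeping away from the robot. It starts between 0 and 0.3 and stays where left. Loose at first (2 N at the pin); from about 0.65 rad the cam squeezes the rod and it needs up to about 8 N at the pin.
- pin_top (a point): Centre of the top of the upright round black grip pin at the free end of the clamp lever (14 mm diameter; it stands free from 146 to 180 mm above the stand's origin, above the 8 mm lever bar), 62 mm from the lever's pivot. It moves with the lever on a horizontal arc.
- lever_pivot (a point): On the vertical axis of the clamp lever, at the top of its hub (22 mm diameter), 147 mm above the stand's origin. At lever angle q the lever points along the stand's direction -2.356 + q rad from its x axis (anticlockwise from above).
- disc_12: One of three pale steel valve discs lying flat on the base plate (its top is 14 mm above the stand's origin): one under the stop rod, two spare at the left, in any order. 27 mm diameter; their thickness differs, between 6 and 11 mm, and is not known. Origin: centre of its underside.
- disc_04: One of three pale steel valve discs lying flat on the base plate (its top is 14 mm above the stand's origin): one under the stop rod, two spare at the left, in any order. 27 mm diameter; their thickness differs, between 6 and 11 mm, and is not known. Origin: centre of its underside.
- disc_05: One of three pale steel valve discs lying flat on the base plate (its top is 14 mm above the stand's origin): one under the stop rod, two spare at the left, in any order. 27 mm diameter; their thickness differs, between 6 and 11 mm, and is not known. Origin: centre of its underside.
- valve_body: Bystander: black injector body 40 x 90 x 52 mm, on the bench. Origin: centre of its underside.
- fluid_jar: Bystander: small brown jar with black cap, 46 mm diameter, 71 mm high, on the bench at the right. Origin: centre of its underside.

How it is judged (in metres and radians):
On the way, in this order (a step that is already met when the one before it is completed fails the run):
1. the foot rests on the disc under it (over 1 N) while the clamp lever is still open (under 0.5 rad) (((contact force between stop_rod and disc_12 above 1 N and horizontal distance between stop_rod and disc_12 below 0.008 m) or (contact force between stop_rod and disc_04 above 1 N and horizontal distance between stop_rod and disc_04 below 0.008 m) or (contact force between stop_rod and disc_05 above 1 N and horizontal distance between stop_rod and disc_05 below 0.008 m)) and value of joint clamp_lever below 0.5 rad), for 0.2 s.
2. the clamp lever is locked (over 1.2 rad) with the foot still on the disc (((contact force between stop_rod and disc_12 above 0.3 N and horizontal distance between stop_rod and disc_12 below 0.008 m) or (contact force between stop_rod and disc_04 above 0.3 N and horizontal distance between stop_rod and disc_04 below 0.008 m) or (contact force between stop_rod and disc_05 above 0.3 N and horizontal distance between stop_rod and disc_05 below 0.008 m)) and value of joint clamp_lever above 1.2 rad), for 0.2 s.
At the end, for the whole second after the job is handed in: The foot touches the disc under the rod (contact force over 0.3 N, foot within 8 mm of the disc's centre), the clamp lever is turned past 1.2 rad, and all three discs lie flat (within 0.05 rad) within 6 mm of where they lay, all at rest (all of step 2 and distance of each of disc_12, disc_04, disc_05 from where it was at the start of the episode below 0.006 m and linear speed of each of disc_12, disc_04, disc_05, stop_rod below 0.01 m/s and angle between each of disc_12, disc_04, disc_05's own z axis and vertical below 0.05 rad).
It fails at once if the foot presses a disc with more than 20 N (contact force between stop_rod and disc_12 above 20 N or contact force between stop_rod and disc_04 above 20 N or contact force between stop_rod and disc_05 above 20 N).
It fails at once if a disc is moved by more than 15 mm (distance of any of disc_12, disc_04, disc_05 from where it was at the start of the episode above 0.015 m).
It fails at once if a bystander is moved by more than 20 mm (distance of any of valve_body, fluid_jar from where it was at the start of the episode above 0.02 m).
It also fails if it takes over 54 s, if anything falls off the work surface, if the arm or the gripper's body presses on something with over 40 N, if the wrist force passes 120 N, or if a joint passes its speed limit or range.

## Working session

There is one attempt and no reset: what is moved stays moved. The work goes in short steps, Python scripts to look and compute and a tool call to move; the robot and the scene stay as the last step left them, time stands still between calls to the robot, and variables do not carry over. Pictures are saved under pics/ and viewed, and the job is handed in when it is done.

Besides the shell and the picture viewer there is one more tool, called as name(argument=value, ...), one argument or row to a line, values as JSON. drive_tool: Moves the arm, as the interface text tells. Its arguments: {"type":"object","properties":{"series":{"type":"array","items":{"type":"array"}},"squeeze":{"type":"number"}},"required":["series"]}

```bash
mkdir -p pics
python3 - <<'E'
from workcell import env
import cv2,numpy as np,pickle
print(env.state())
d={}
for n in("side","top","wrist"):
    f=env.grab_frame(n);d[n]=f
    cv2.imwrite(f"pics/{n}0.png",f["image"][:,:,::-1])
    print(n,f["K"],f["origin"],f["orientation"])
pickle.dump(d,open("f0.pkl","wb"))
E
```

```text
{'time_s': 0.0, 'qpos': array([ 6.39438249e+01,  1.83524726e+01,  8.97030433e+01,  1.20530550e-04,
        7.20438430e+01, -1.14711273e+00]), 'qvel': array([-0.02496254,  0.0810275 ,  0.04635442, -0.1088462 , -0.01930555,
       -0.07356465]), 'effort': array([-3.61851289e-04, -4.12464094e+01, -2.31972921e+01,  7.27709010e-02,
        4.57828317e-02, -1.47779515e-04]), 'ee_pos': array([241.97825906, 521.07925796, 213.13472481]), 'ee_rot': array([-1.79997896e+02,  9.93366357e-02,  6.50909022e+01]), 'force': array([ 0.35185167, -0.44948804, -0.83381359]), 'torque': array([-0.02007885, -0.01210527,  0.03945669]), 'gripper_width': 90.86538048440418}
side [[586.9299274    0.         322.60780153]
 [  0.         586.9299274  241.69166945]
 [  0.           0.           1.        ]] [  333.8408075  -1064.40206028   900.37953582] [-127.65525078    0.71211709  -11.16342267]
top [[533.56454504   0.         318.77043121]
 [  0.         533.56454504 240.32400121]
 [  0.           0.           1.        ]] [ 330.42892772  -79.51952578 1300.45033549] [-172.29088773    0.23284716  -90.12478573]
wrist [[371.64829954   0.         316.13732555]
 [  0.         371.64829954 240.16404661]
 [  0.           0.           1.        ]] [175.5846738  552.08417351 383.1041784 ] [164.85773512   0.16670052  65.06939206]
```

View pics/side0.png

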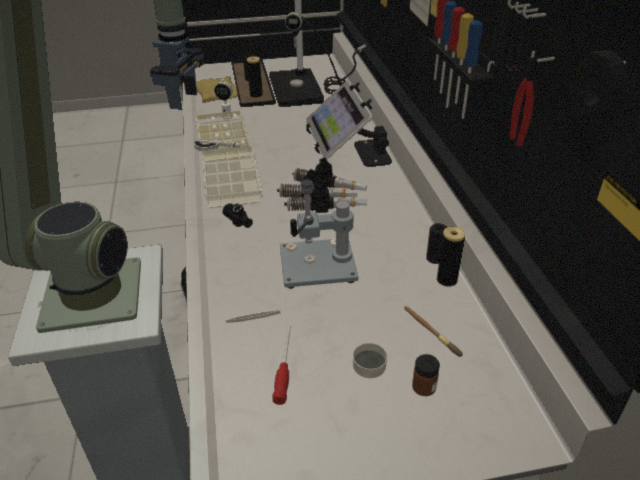

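View pics/top0.png

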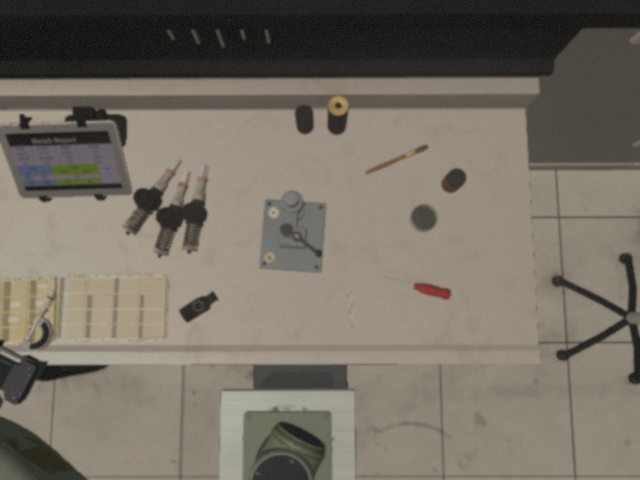

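View pics/wrist0.png

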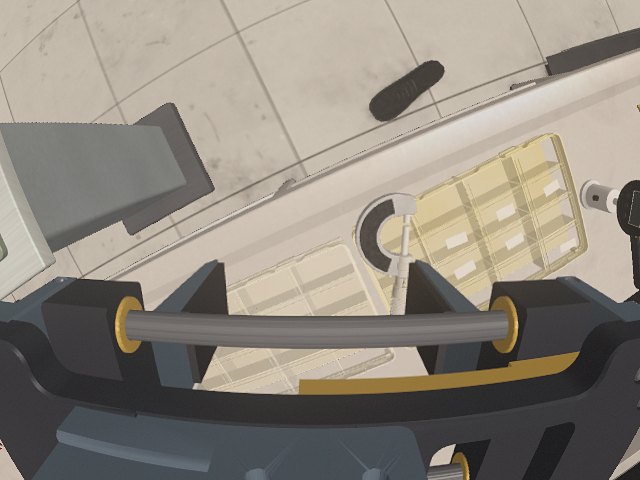

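Run:
```python
import cv2
t=cv2.imread("pics/top0.png");s=cv2.imread("pics/side0.png")
cv2.imwrite("pics/top0c.png",cv2.resize(t[180:280,245:345],None,fx=6,fy=6,interpolation=cv2.INTER_CUBIC))
cv2.imwrite("pics/side0c.png",cv2.resize(s[180:300,270:370],None,fx=5,fy=5,interpolation=cv2.INTER_CUBIC))
```

```text
(no output)
```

View pics/top0c.png

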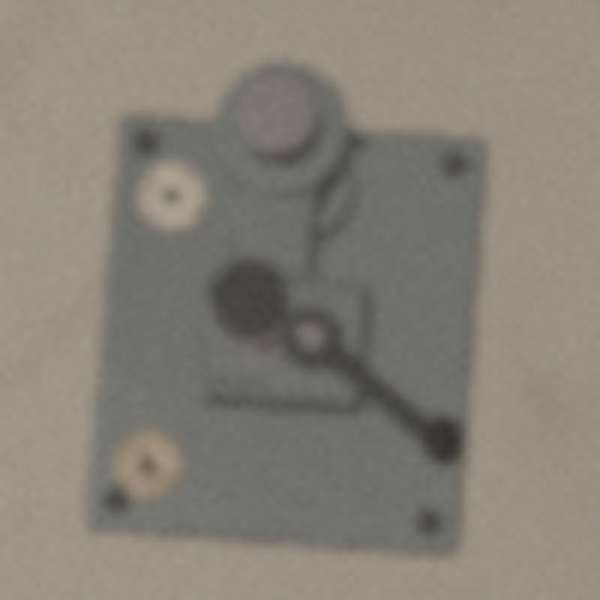

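View pics/side0c.png

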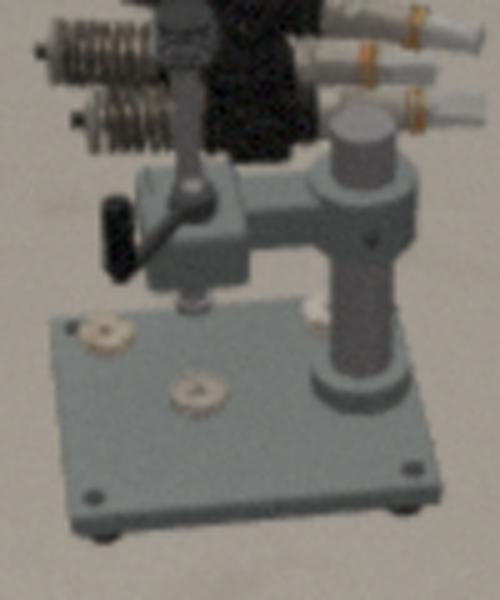

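```bash
cat > fit.py <<'E'
import pickle,numpy as np
from scipy.optimize import least_squares
from scipy.spatial.transform import Rotation as R
d=pickle.load(open("f0.pkl","rb"))
def proj(n,P):
    f=d[n];M=R.from_euler("xyz",f["orientation"],degrees=True).as_matrix()
    c=(np.atleast_2d(P)-f["origin"])@M
    return np.c_[c[:,0]/c[:,2]*f["K"][0,0]+f["K"][0,2],c[:,1]/c[:,2]*f["K"][1,1]+f["K"][1,2]]
T=lambda u,v:(245+(u+.5)/6-.5,180+(v+.5)/6-.5)
S=lambda u,v:(270+(u+.5)/5-.5,180+(v+.5)/5-.5)
obs=[("top",(85,75,14),T(122,118)),("top",(85,-75,14),T(487,140)),("top",(-85,-75,14),T(460,552)),("top",(-85,75,14),T(88,530)),
("top",(58,0,164),T(275,118)),("top","hub",T(312,336)),("top","pin",T(441,440)),
("side",(-85,75,14),S(52,318)),("side",(-85,-75,14),S(72,518)),("side",(85,-75,14),S(440,488)),("side",(58,0,164),S(363,127)),("side","hub",S(195,188)),("side","pin",S(118,201)),("top","knob",T(250,298))]
def pts(p):
    x,y,h,yaw,q,k=p
    Q=[]
    for n,l,o in obs:
        if l=="hub":l=(-20,-17,147)
        if l=="pin":
            a=-2.356+q;l=(-20+62*np.cos(a),-17+62*np.sin(a),180)
        if l=="knob":l=(-20,0,k)
        Q.append(R.from_euler("z",yaw).apply(l)+[x,y,h])
    return Q
def res(p):
    return np.concatenate([(proj(o[0],P)[0]-o[2]) for o,P in zip(obs,pts(p))])
if __name__=="__main__":
    s=least_squares(res,[450,0,9,0,0.1,200],loss="soft_l1")
    print(s.x,"deg",np.degrees(s.x[3:5]))
    for o,P,r in zip(obs,pts(s.x),res(s.x).reshape(-1,2)):print(o[0],o[1],P.round(1),r.round(2))
E
python3 fit.py
python3 - <<'E'
import cv2
s=cv2.imread("pics/side0.png")
cv2.imwrite("pics/side0d.png",cv2.resize(cv2.convertScaleAbs(s[150:230,280:360],alpha=2),None,fx=7,fy=7,interpolation=cv2.INTER_CUBIC))
E
```

```text
[ 5.17160533e+02 -1.14126431e+01  9.49182331e+00 -7.00283131e-02
  1.46091713e-01  2.27162067e+02] deg [-4.01232679  8.3704386 ]
top (85, 75, 14) [607.2  57.5  23.5] [-0.36 -0.94]
top (85, -75, 14) [596.7 -92.2  23.5] [ 0.1  -0.57]
top (-85, -75, 14) [427.1 -80.3  23.5] [-0.08  0.24]
top (-85, 75, 14) [437.6  69.4  23.5] [-0.45 -0.31]
top (58, 0, 164) [575.  -15.5 173.5] [ 0.51 -1.17]
top hub [496.  -27.  156.5] [-0.09 -0.1 ]
top pin [455.6 -74.  189.5] [ 0.09 -0.68]
side (-85, 75, 14) [437.6  69.4  23.5] [-1.13 -0.06]
side (-85, -75, 14) [427.1 -80.3  23.5] [-0.72  0.57]
side (85, -75, 14) [596.7 -92.2  23.5] [ 0.54 -0.35]
side (58, 0, 164) [575.  -15.5 173.5] [-0.31 -0.5 ]
side hub [496.  -27.  156.5] [-0.83  0.9 ]
side pin [455.6 -74.  189.5] [-1.03  0.53]
top knob [497.2 -10.  236.7] [ 0.04 -0.02]
```

View pics/side0d.png

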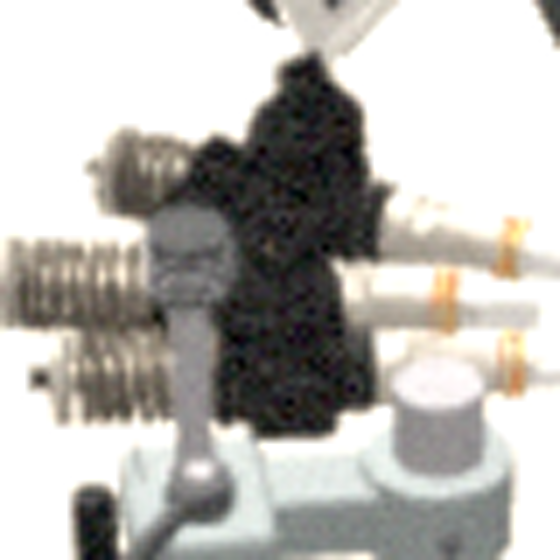

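Run:
```python
import fit
fit.obs.append(("side","knob",(280+(191.5)/7-.5,150+222.5/7-.5)))
s=fit.least_squares(fit.res,[450,0,9,0,0.1,200],loss="soft_l1");print(s.x)
for i in(-2,-1):print(fit.pts(s.x)[i],fit.res(s.x).reshape(-1,2)[i])
```

```text
[ 5.17287199e+02 -1.14718237e+01  9.48958401e+00 -7.01338525e-02
  1.44138970e-01  2.30719929e+02]
[497.33636643 -10.07029629 240.20951304] [-0.04288825 -0.35342942]
[497.33636643 -10.07029629 240.20951304] [-0.95830237  0.09198359]
```

drive_tool(
  series=[
    [1, [0, 0, -45], [0, 0, 0.14]],
    [1, [-19, 23, -86], [0, 0, 0.28]],
    [1, [-48, 58, -86], [0, 0, 0.42]],
    [1, [-78, 95, -86], [0, 0, 0.56]],
    [1, [-108, 131, -86], [0, 0, 0.7]],
  ],
  squeeze=10,
)

```text
time_s: 0.65
ee_pos: [315.9, 366.8, 300.0]
ee_rot: [180.0, -0.0, 24.7]
force: [1.0, -0.4, 0.6]
gripper_width: 54.0
```

```bash
cat > go.py <<'E'
import sys,numpy as np
from workcell import env
s=env.state();p=s["ee_pos"];y=np.radians(s["ee_rot"][2])
print("t",s["time_s"],p.round(1),s["ee_rot"].round(2),"F",s["force"].round(2),"w",s["gripper_width"].round(1))
if len(sys.argv)>4:
    t=np.array(list(map(float,sys.argv[1:4])));d=t-p
    dy=np.radians(float(sys.argv[4]))-y
    print("tool shift",[round(float(v),1) for v in(d[0]*np.cos(y)+d[1]*np.sin(y),d[0]*np.sin(y)-d[1]*np.cos(y),-d[2])],"rz",round(-dy,3))
E
python3 go.py 497.3 -10 300 -40
```

```text
Traceback (most recent call last):
  File "go.py", line 4, in <module>
    print("t",s["time_s"],p.round(1),s["ee_rot"].round(2),"F",s["force"].round(2),"w",s["gripper_width"].round(1))
                                                                                      ^^^^^^^^^^^^^^^^^^^^^^^^
AttributeError: 'float' object has no attribute 'round'
```

```bash
sed -i 's/s\["gripper_width"\].round(1)/round(s["gripper_width"],1)/' go.py
python3 go.py 497.3 -10 300 -40
```

```text
t 0.65 [315.9 366.8 300. ] [ 1.7999e+02 -3.0000e-02  2.4710e+01] F [ 0.97 -0.37  0.58] w 54.0
tool shift [7.3, 418.1, -0.0] rz 1.129
```

drive_tool(
  series=[
    [1, [1, 45, 0], [0, 0, 0.14]],
    [1, [2, 90, 0], [0, 0, 0.28]],
    [1, [3, 135, 0], [0, 0, 0.42]],
    [1, [4, 180, 0], [0, 0, 0.56]],
    [1, [5, 225, 0], [0, 0, 0.7]],
  ],
)

```text
time_s: 1.15
ee_pos: [415.3, 164.7, 299.9]
ee_rot: [-180.0, 0.0, -15.5]
force: [0.6, 0.1, 0.5]
gripper_width: 14.0
```

```bash
python3 go.py 497.3 -10 300 -40
```

```text
t 1.15 [415.3 164.7 299.9] [-179.99    0.    -15.45] F [0.57 0.15 0.46] w 14.0
tool shift [125.5, 146.6, -0.1] rz 0.428
```

drive_tool(
  series=[
    [1, [28, 33, 0], [0, 0, 0.13]],
    [1, [57, 67, 0], [0, 0, 0.26]],
    [1, [87, 101, 0], [0, 0, 0.38]],
    [1, [112, 131, 0], [0, 0, 0.428]],
    [1, [125.5, 146.6, 0], [0, 0, 0.428]],
  ],
)

```text
time_s: 1.65
ee_pos: [498.7, -10.6, 299.4]
ee_rot: [179.9, -0.0, -39.9]
force: [0.4, 0.4, 0.1]
gripper_width: 0.7
```

```bash
python3 go.py 497.3 -10 300 -40
python3 - <<'E'
from workcell import env
import cv2,pickle
f=env.grab_frame("wrist");cv2.imwrite("pics/w1.png",f["image"][:,:,::-1]);pickle.dump(f,open("w1.pkl","wb"))
E
```

```text
t 1.65 [498.7 -10.6 299.4] [179.95  -0.   -39.86] F [0.42 0.44 0.08] w 0.7
tool shift [-1.5, 0.5, -0.6] rz 0.003
```

View pics/w1.png

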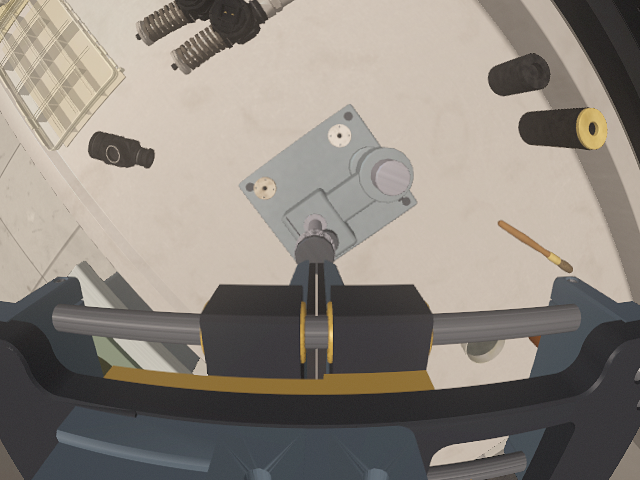

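Run:
```python
import pickle,numpy as np
from scipy.spatial.transform import Rotation as R
f=pickle.load(open("w1.pkl","rb"))
M=R.from_euler("xyz",f["orientation"],degrees=True).as_matrix()
def pr(l,x=(517.3,-11.5,9.5),yaw=-.0701):
    c=(R.from_euler("z",yaw).apply(l)+x-f["origin"])@M
    r=np.arctan2(np.hypot(c[0],c[1]),c[2]);u=c[:2]/np.hypot(c[0],c[1])*r*f["K"][0,0]
    return (u+f["K"][:2,2]).round(1)
for l,n in(((85,75,14),"348,105"),((-85,75,14),"240,184"),((58,0,164),"392,175"),((-20,0,230.7),"knob")):print(n,pr(l),"10mm x:",pr(np.add(l,(10,0,0)))-pr(l))
print(f["origin"])
```

```text
348,105 [349.4 101.6] 10mm x: [ 6.8 -4.6]
240,184 [235.5 184.8] 10mm x: [ 6.3 -4.9]
392,175 [392.3 177.7] 10mm x: [ 9.9 -6.9]
knob [313.5 257.5] 10mm x: [12.6 -8.6]
[545.9976556   45.75850595 469.29000267]
```

drive_tool(
  series=[
    [1, [-0.8, 0.3, 20], [0, 0, 0]],
    [1, [-1.4, 0.5, 40], [0, 0, 0]],
    [1, [-1.4, 0.5, 48], [0, 0, 0]],
    [1, [-1.4, 0.5, 51], [0, 0, 0]],
    [1, [-1.4, 0.5, 52], [0, 0, 0]],
  ],
)

```text
time_s: 2.2
ee_pos: [496.7, -6.9, 248.2]
ee_rot: [-180.0, -0.0, -39.6]
force: [0.5, 0.2, -0.5]
gripper_width: 0.3
```

drive_tool(
  series=[
    [1, [0, 0, 2], [0, 0, 0]],
    [1, [0, 0, 4], [0, 0, 0]],
    [1, [0, 0, 6], [0, 0, 0]],
    [1, [0, 0, 8], [0, 0, 0]],
    [1, [0, 0, 10], [0, 0, 0]],
  ],
)

```text
time_s: 2.7
ee_pos: [496.6, -7.2, 237.9]
ee_rot: [-180.0, -0.0, -39.6]
force: [0.9, -0.0, -0.0]
gripper_width: 0.4
```

drive_tool(
  series=[
    [1, [0, 0, 2], [0, 0, 0]],
    [1, [0, 0, 4], [0, 0, 0]],
    [1, [0, 0, 6], [0, 0, 0]],
    [1, [0, 0, 8], [0, 0, 0]],
    [1, [0, 0, 10], [0, 0, 0]],
  ],
)

```text
time_s: 3.2
ee_pos: [496.6, -7.2, 227.8]
ee_rot: [-180.0, -0.0, -39.6]
force: [-0.5, 0.1, 2.3]
gripper_width: 0.5
```

drive_tool(
  series=[
    [1, [0, 0, 2.5], [0, 0, 0]],
    [1, [0, 0, 5], [0, 0, 0]],
    [1, [0, 0, 8], [0, 0, 0]],
    [1, [0, 0, 11], [0, 0, 0]],
    [1, [0, 0, 13], [0, 0, 0]],
  ],
)

```text
time_s: 3.7
ee_pos: [496.6, -7.2, 214.6]
ee_rot: [-180.0, 0.0, -39.6]
force: [-0.4, -0.1, 1.8]
gripper_width: 0.6
```

```bash
python3 go.py
python3 - <<'E'
from workcell import env
import cv2
f=env.grab_frame("side");cv2.imwrite("pics/s2.png",cv2.resize(f["image"][150:270,270:370,::-1],None,fx=5,fy=5,interpolation=cv2.INTER_CUBIC))
E
```

```text
t 3.7 [496.6  -7.2 214.6] [-180.      0.    -39.64] F [-0.37 -0.12  1.77] w 0.6
```

View pics/s2.png

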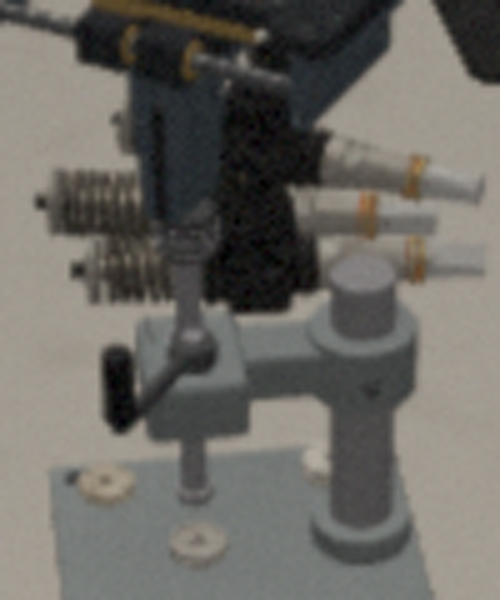

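The rod is coming down: its foot is at about (195,492) in the crop, and the disc under it is at (197,540). The fingers sit on the knob.

drive_tool(
  series=[
    [1, [0, 0, 3], [0, 0, 0]],
    [1, [0, 0, 6], [0, 0, 0]],
    [1, [0, 0, 9], [0, 0, 0]],
    [1, [0, 0, 12], [0, 0, 0]],
    [1, [0, 0, 14], [0, 0, 0]],
  ],
)

```text
time_s: 4.25
ee_pos: [496.6, -7.2, 200.6]
ee_rot: [-180.0, 0.0, -39.6]
force: [-0.4, -1.0, 1.2]
gripper_width: 0.6
```

drive_tool(
  series=[
    [1, [0, 0, 0.5], [0, 0, 0]],
    [1, [0, 0, 1], [0, 0, 0]],
    [1, [0, 0, 1.5], [0, 0, 0]],
    [1, [0, 0, 2], [0, 0, 0]],
    [1, [0, 0, 2.5], [0, 0, 0]],
  ],
)

```text
time_s: 4.75
ee_pos: [496.6, -7.2, 198.5]
ee_rot: [-180.0, -0.0, -39.7]
force: [0.4, -0.1, 1.4]
gripper_width: 0.5
```

drive_tool(
  series=[
    [1, [0, 0, 0.4], [0, 0, 0]],
    [1, [0, 0, 0.8], [0, 0, 0]],
    [1, [0, 0, 1.2], [0, 0, 0]],
    [1, [0, 0, 1.6], [0, 0, 0]],
    [1, [0, 0, 1.6], [0, 0, 0]],
  ],
)

```text
time_s: 5.25
ee_pos: [496.6, -7.2, 196.8]
ee_rot: [-180.0, 0.0, -39.6]
force: [0.2, 0.4, 1.7]
gripper_width: 0.4
```

drive_tool(
  series=[
    [1, [0, 0, 0.4], [0, 0, 0]],
    [1, [0, 0, 0.8], [0, 0, 0]],
    [1, [0, 0, 1.2], [0, 0, 0]],
    [1, [0, 0, 1.6], [0, 0, 0]],
    [1, [0, 0, 1.6], [0, 0, 0]],
  ],
)

```text
time_s: 5.75
ee_pos: [496.6, -7.2, 195.2]
ee_rot: [-180.0, 0.0, -39.6]
force: [0.3, 0.5, 0.8]
gripper_width: 0.7
```

```bash
python3 go.py
python3 - <<'E'
from workcell import env
import cv2
f=env.grab_frame("side");cv2.imwrite("pics/s3.png",cv2.resize(f["image"][230:280,285:335,::-1],None,fx=10,fy=10,interpolation=cv2.INTER_CUBIC))
E
```

```text
t 5.75 [496.6  -7.2 195.2] [-180.      0.    -39.65] F [0.3 0.5 0.8] w 0.7
```

View pics/s3.png

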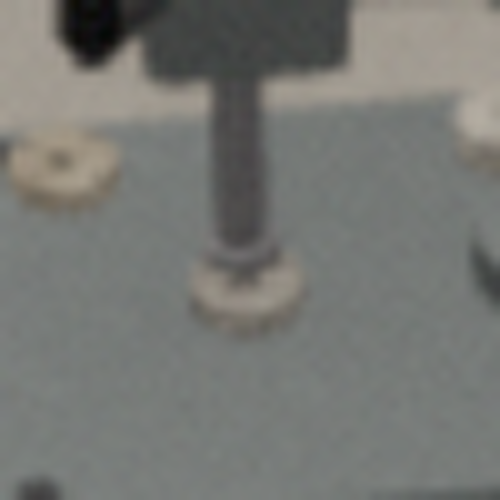

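drive_tool(
  series=[
    [1, [0, 0, 0.3], [0, 0, 0]],
    [1, [0, 0, 0.6], [0, 0, 0]],
    [1, [0, 0, 0.9], [0, 0, 0]],
    [1, [0, 0, 1.2], [0, 0, 0]],
    [1, [0, 0, 1.2], [0, 0, 0]],
  ],
)

```text
time_s: 6.3
ee_pos: [496.6, -7.2, 194.0]
ee_rot: [-180.0, 0.0, -39.6]
force: [-0.4, -0.1, 0.9]
gripper_width: 0.3
```

drive_tool(
  series=[
    [1, [0, 0, 0.2], [0, 0, 0]],
    [1, [0, 0, 0.4], [0, 0, 0]],
    [1, [0, 0, 0.6], [0, 0, 0]],
    [1, [0, 0, 0.7], [0, 0, 0]],
    [1, [0, 0, 0.7], [0, 0, 0]],
  ],
)

```text
time_s: 6.8
ee_pos: [496.6, -7.2, 193.3]
ee_rot: [-180.0, 0.0, -39.6]
force: [-0.4, -0.7, 2.0]
gripper_width: 0.6
```

Small steps now, 0.4 mm per call.

drive_tool(
  series=[
    [1, [0, 0, 0.1], [0, 0, 0]],
    [1, [0, 0, 0.2], [0, 0, 0]],
    [1, [0, 0, 0.3], [0, 0, 0]],
    [1, [0, 0, 0.4], [0, 0, 0]],
    [1, [0, 0, 0.4], [0, 0, 0]],
  ],
)

```text
time_s: 7.3
ee_pos: [496.6, -7.2, 192.9]
ee_rot: [-180.0, -0.0, -39.6]
force: [-0.2, -0.2, 1.1]
gripper_width: 0.4
```

drive_tool(
  series=[
    [1, [0, 0, 0.1], [0, 0, 0]],
    [1, [0, 0, 0.2], [0, 0, 0]],
    [1, [0, 0, 0.3], [0, 0, 0]],
    [1, [0, 0, 0.4], [0, 0, 0]],
    [1, [0, 0, 0.4], [0, 0, 0]],
  ],
)

```text
time_s: 7.8
ee_pos: [496.6, -7.2, 192.5]
ee_rot: [-180.0, 0.0, -39.6]
force: [-0.5, 0.6, 2.3]
gripper_width: 0.6
```

drive_tool(
  series=[
    [1, [0, 0, 0.1], [0, 0, 0]],
    [1, [0, 0, 0.2], [0, 0, 0]],
    [1, [0, 0, 0.3], [0, 0, 0]],
    [1, [0, 0, 0.4], [0, 0, 0]],
    [1, [0, 0, 0.4], [0, 0, 0]],
  ],
)

```text
time_s: 8.3
ee_pos: [496.6, -7.2, 192.1]
ee_rot: [-180.0, 0.0, -39.6]
force: [0.5, -0.1, 2.5]
gripper_width: 0.3
```

drive_tool(
  series=[
    [1, [0, 0, 0.1], [0, 0, 0]],
    [1, [0, 0, 0.2], [0, 0, 0]],
    [1, [0, 0, 0.3], [0, 0, 0]],
    [1, [0, 0, 0.4], [0, 0, 0]],
    [1, [0, 0, 0.4], [0, 0, 0]],
  ],
)

```text
time_s: 8.8
ee_pos: [496.6, -7.2, 191.7]
ee_rot: [-180.0, 0.0, -39.7]
force: [1.0, -0.5, 1.1]
gripper_width: 0.7
```

drive_tool(
  series=[
    [1, [0, 0, 0.1], [0, 0, 0]],
    [1, [0, 0, 0.2], [0, 0, 0]],
    [1, [0, 0, 0.3], [0, 0, 0]],
    [1, [0, 0, 0.4], [0, 0, 0]],
    [1, [0, 0, 0.4], [0, 0, 0]],
  ],
)

```text
time_s: 9.3
ee_pos: [496.6, -7.2, 191.3]
ee_rot: [-180.0, 0.0, -39.7]
force: [-0.5, -0.1, 1.6]
gripper_width: 0.4
```

drive_tool(
  series=[
    [1, [0, 0, 0.1], [0, 0, 0]],
    [1, [0, 0, 0.2], [0, 0, 0]],
    [1, [0, 0, 0.3], [0, 0, 0]],
    [1, [0, 0, 0.4], [0, 0, 0]],
    [1, [0, 0, 0.4], [0, 0, 0]],
  ],
)

```text
time_s: 9.8
ee_pos: [496.6, -7.2, 190.9]
ee_rot: [-180.0, 0.0, -39.6]
force: [-0.7, -0.4, 1.6]
gripper_width: 0.7
```

drive_tool(
  series=[
    [1, [0, 0, 0.1], [0, 0, 0]],
    [1, [0, 0, 0.2], [0, 0, 0]],
    [1, [0, 0, 0.3], [0, 0, 0]],
    [1, [0, 0, 0.4], [0, 0, 0]],
    [1, [0, 0, 0.4], [0, 0, 0]],
  ],
)

```text
time_s: 10.3
ee_pos: [496.6, -7.2, 190.5]
ee_rot: [-180.0, 0.0, -39.6]
force: [-0.3, -0.3, 1.2]
gripper_width: 0.6
```

drive_tool(
  series=[
    [1, [0, 0, 0.1], [0, 0, 0]],
    [1, [0, 0, 0.2], [0, 0, 0]],
    [1, [0, 0, 0.3], [0, 0, 0]],
    [1, [0, 0, 0.4], [0, 0, 0]],
    [1, [0, 0, 0.4], [0, 0, 0]],
  ],
)

```text
time_s: 10.8
ee_pos: [496.6, -7.2, 190.1]
ee_rot: [-180.0, 0.0, -39.6]
force: [-0.3, 0.4, 1.0]
gripper_width: 0.4
```

```bash
python3 go.py
python3 - <<'E'
from workcell import env
import cv2
f=env.grab_frame("side");cv2.imwrite("pics/s4.png",cv2.resize(f["image"][230:280,285:335,::-1],None,fx=10,fy=10,interpolation=cv2.INTER_CUBIC))
E
```

```text
t 10.8 [496.6  -7.2 190.1] [-180.      0.    -39.65] F [-0.31  0.35  1.02] w 0.4
```

View pics/s4.png

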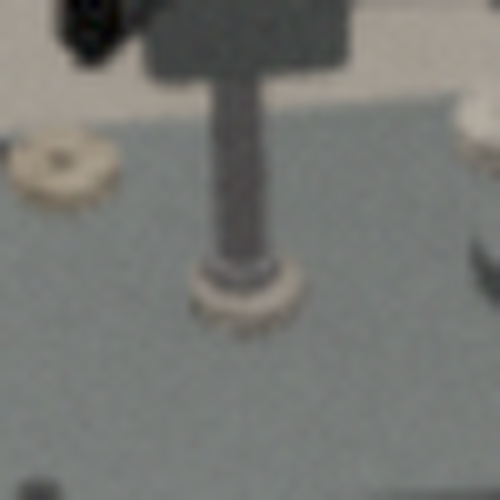

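The foot is now at about (241,280) and the disc centre at (246,285), so roughly 1 mm is left.

drive_tool(
  series=[
    [1, [0, 0, 0.1], [0, 0, 0]],
    [1, [0, 0, 0.2], [0, 0, 0]],
    [1, [0, 0, 0.3], [0, 0, 0]],
    [1, [0, 0, 0.3], [0, 0, 0]],
    [1, [0, 0, 0.3], [0, 0, 0]],
  ],
)

```text
time_s: 11.35
ee_pos: [496.6, -7.2, 189.8]
ee_rot: [-180.0, 0.0, -39.6]
force: [0.2, 0.1, 0.3]
gripper_width: 0.6
```

drive_tool(
  series=[
    [1, [0, 0, 0.1], [0, 0, 0]],
    [1, [0, 0, 0.2], [0, 0, 0]],
    [1, [0, 0, 0.3], [0, 0, 0]],
    [1, [0, 0, 0.3], [0, 0, 0]],
    [1, [0, 0, 0.3], [0, 0, 0]],
  ],
)

```text
time_s: 11.85
ee_pos: [496.6, -7.2, 189.5]
ee_rot: [-180.0, 0.0, -39.7]
force: [-0.4, -0.1, 1.8]
gripper_width: 0.6
```

drive_tool(
  series=[
    [1, [0, 0, 0.1], [0, 0, 0]],
    [1, [0, 0, 0.2], [0, 0, 0]],
    [1, [0, 0, 0.3], [0, 0, 0]],
    [1, [0, 0, 0.3], [0, 0, 0]],
    [1, [0, 0, 0.3], [0, 0, 0]],
  ],
)

```text
time_s: 12.35
ee_pos: [496.6, -7.2, 189.2]
ee_rot: [-180.0, 0.0, -39.7]
force: [0.7, 0.2, 1.1]
gripper_width: 0.4
```

drive_tool(
  series=[
    [1, [0, 0, 0.1], [0, 0, 0]],
    [1, [0, 0, 0.2], [0, 0, 0]],
    [1, [0, 0, 0.3], [0, 0, 0]],
    [1, [0, 0, 0.3], [0, 0, 0]],
    [1, [0, 0, 0.3], [0, 0, 0]],
  ],
)

```text
time_s: 12.85
ee_pos: [496.6, -7.2, 189.2]
ee_rot: [-180.0, -0.0, -39.6]
force: [-0.1, -0.3, 4.3]
gripper_width: 0.4
```

drive_tool(
  series=[
    [1, [0, 0, 0.1], [0, 0, 0]],
    [1, [0, 0, 0.2], [0, 0, 0]],
    [1, [0, 0, 0.2], [0, 0, 0]],
    [1, [0, 0, 0.2], [0, 0, 0]],
    [1, [0, 0, 0.2], [0, 0, 0]],
  ],
)

```text
time_s: 13.35
ee_pos: [496.6, -7.2, 189.2]
ee_rot: [-180.0, -0.0, -39.7]
force: [-2.1, -0.1, 4.5]
gripper_width: 0.8
```

drive_tool(
  series=[
    [1, [0, 0, 0.1], [0, 0, 0]],
    [1, [0, 0, 0.2], [0, 0, 0]],
    [1, [0, 0, 0.2], [0, 0, 0]],
    [1, [0, 0, 0.2], [0, 0, 0]],
    [1, [0, 0, 0.2], [0, 0, 0]],
  ],
)

```text
time_s: 13.85
ee_pos: [496.6, -7.2, 189.1]
ee_rot: [-180.0, -0.0, -39.6]
force: [-1.8, 0.5, 6.5]
gripper_width: 0.4
```

drive_tool(
  series=[
    [1, [0, 0, 0.1], [0, 0, 0]],
    [1, [0, 0, 0.2], [0, 0, 0]],
    [1, [0, 0, 0.3], [0, 0, 0]],
    [1, [0, 0, 0.3], [0, 0, 0]],
    [1, [0, 0, 0.3], [0, 0, 0]],
  ],
)

```text
time_s: 14.35
ee_pos: [496.6, -7.2, 189.1]
ee_rot: [-180.0, -0.0, -39.6]
force: [-1.6, -0.3, 8.2]
gripper_width: 0.4
```

drive_tool(
  series=[
    [1, [0, 0, -1], [0, 0, 0]],
    [1, [0, 0, -5], [0, 0, 0]],
    [0.6, [0, 0, -20], [0, 0, 0]],
    [0.6, [0, 0, -40], [0, 0, 0]],
    [0.6, [0, 0, -55], [0, 0, 0]],
  ],
)

```text
time_s: 14.85
ee_pos: [496.7, -7.2, 243.9]
ee_rot: [-180.0, 0.0, -39.7]
force: [0.5, 0.2, 0.8]
gripper_width: 21.0
```

```bash
python3 go.py 455.6 -74 245 -40;python3 - <<'E'
from workcell import env
import cv2
f=env.grab_frame("side");cv2.imwrite("pics/s5.png",cv2.resize(f["image"][170:280,280:380,::-1],None,fx=5,fy=5,interpolation=cv2.INTER_CUBIC))
E
```

```text
t 14.85 [496.7  -7.2 243.9] [-179.99    0.    -39.65] F [0.5  0.18 0.79] w 21.0
tool shift [11.0, 77.7, -1.1] rz 0.006
```

View pics/s5.png

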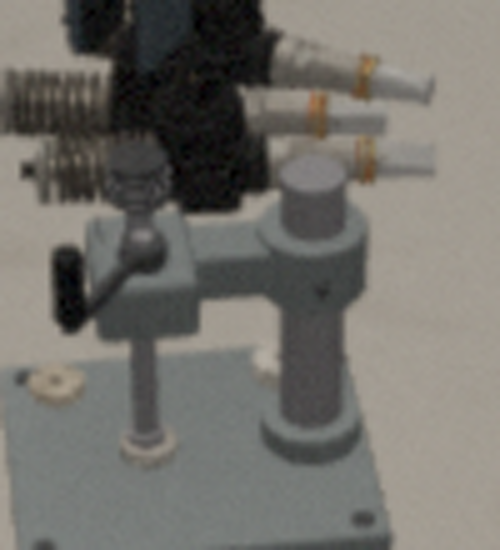

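The foot at (145,440) sits on the disc, and the lever hasn't moved. Next I go above the pin.

drive_tool(
  series=[
    [0.6, [4, 25, -1], [0, 0, 0]],
    [0.6, [7, 50, -1], [0, 0, 0]],
    [0.6, [10, 70, -1], [0, 0, 0]],
    [0.6, [11, 77.5, -1], [0, 0, 0]],
    [0.6, [11, 77.5, -1], [0, 0, 0]],
  ],
)

```text
time_s: 15.4
ee_pos: [455.2, -74.3, 243.9]
ee_rot: [-180.0, 0.0, -39.7]
force: [-0.5, 1.0, -0.7]
gripper_width: 36.2
```

```bash
python3 go.py 455.6 -74 161 -40;python3 - <<'E'
from workcell import env
import cv2
f=env.grab_frame("side");cv2.imwrite("pics/s6.png",cv2.resize(f["image"][150:270,260:360,::-1],None,fx=5,fy=5,interpolation=cv2.INTER_CUBIC))
f=env.grab_frame("wrist");cv2.imwrite("pics/w6.png",f["image"][:,:,::-1])
E
```

```text
t 15.4 [455.2 -74.3 243.9] [-1.7999e+02  3.0000e-02 -3.9740e+01] F [-0.45  0.98 -0.66] w 36.2
tool shift [0.1, -0.4, 82.9] rz 0.005
```

View pics/s6.png

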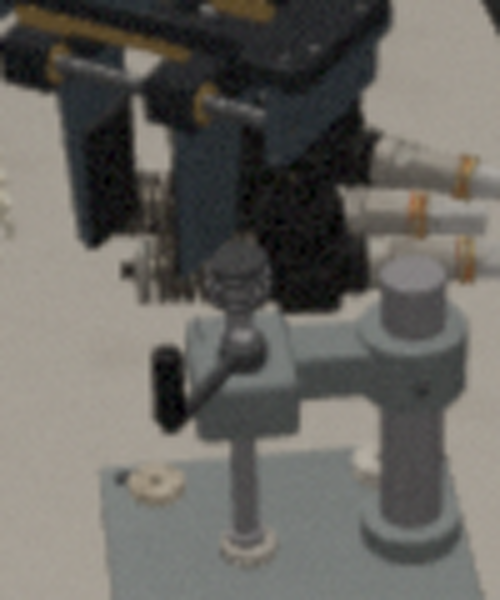

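View pics/w6.png

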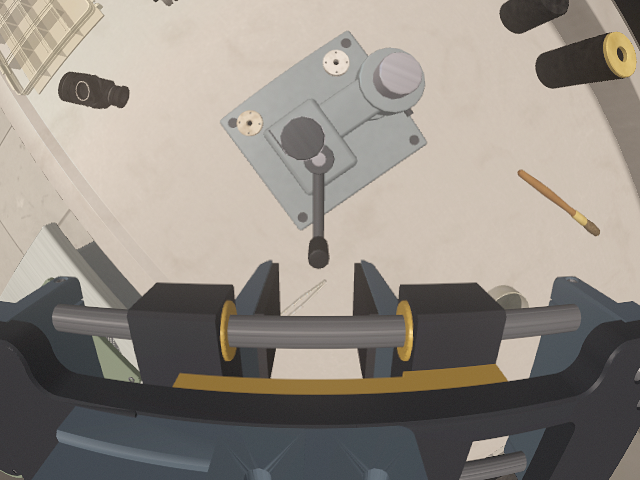

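The pin at (318,255) is centred between the fingers, and the lever is aligned with the tool's y axis. I'll descend.

drive_tool(
  series=[
    [0.6, [0, 0, 15], [0, 0, 0]],
    [0.6, [0, 0, 30], [0, 0, 0]],
    [0.6, [0, 0, 45], [0, 0, 0]],
    [0.6, [0, 0, 52], [0, 0, 0]],
    [0.6, [0, 0, 52], [0, 0, 0]],
  ],
)

```text
time_s: 16.0
ee_pos: [455.4, -73.2, 191.3]
ee_rot: [180.0, 0.1, -39.6]
force: [-0.1, -0.2, 0.5]
gripper_width: 36.7
```

drive_tool(
  series=[
    [0.6, [0, 0, 7], [0, 0, 0]],
    [0.6, [0, 0, 14], [0, 0, 0]],
    [0.6, [0, 0, 21], [0, 0, 0]],
    [0.6, [0, 0, 28], [0, 0, 0]],
    [0.6, [0, 0, 30], [0, 0, 0]],
  ],
)

```text
time_s: 16.5
ee_pos: [455.0, -73.8, 161.3]
ee_rot: [180.0, 0.1, -39.7]
force: [-0.4, 0.2, 0.4]
gripper_width: 36.6
```

```bash
python3 go.py 455.6 -74 161 -40;python3 - <<'E'
from workcell import env
import cv2
f=env.grab_frame("side");cv2.imwrite("pics/s7.png",cv2.resize(f["image"][150:270,260:360,::-1],None,fx=5,fy=5,interpolation=cv2.INTER_CUBIC))
f=env.grab_frame("wrist");cv2.imwrite("pics/w7.png",f["image"][:,:,::-1])
E
```

```text
t 16.5 [455.  -73.8 161.3] [ 1.7996e+02  8.0000e-02 -3.9650e+01] F [-0.44  0.18  0.39] w 36.6
tool shift [0.5, -0.2, 0.3] rz 0.006
```

View pics/s7.png

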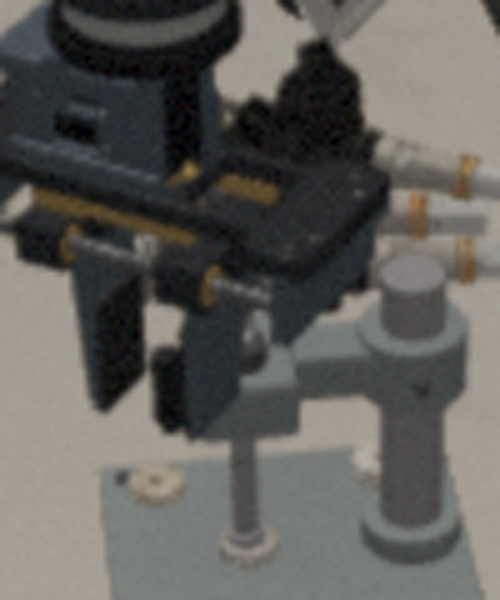

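View pics/w7.png

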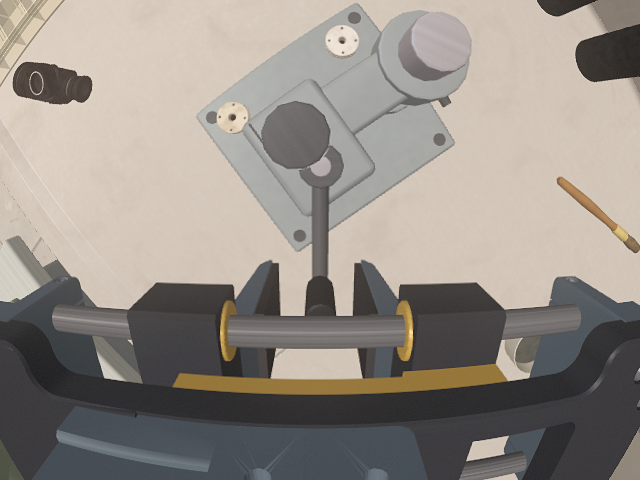

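drive_tool(
  series=[
    [0.78, [0, 0, 0], [0, 0, 0]],
    [0.78, [0, 0, 0], [0, 0, 0]],
    [0.78, [3.1, -0.1, 0], [0, 0, -0.05]],
    [0.78, [6.2, -0.3, 0], [0, 0, -0.1]],
    [0.78, [9.3, -0.7, 0], [0, 0, -0.15]],
  ],
)

```text
time_s: 17.1
ee_pos: [462.9, -79.1, 162.5]
ee_rot: [-180.0, 0.1, -30.9]
force: [-1.3, 1.2, 1.1]
gripper_width: 20.0
```

drive_tool(
  series=[
    [0.78, [3.1, -0.1, 0], [0, 0, -0.05]],
    [0.78, [6.2, -0.3, 0], [0, 0, -0.1]],
    [0.78, [9.3, -0.7, 0], [0, 0, -0.15]],
    [0.78, [12.3, -1.2, 0], [0, 0, -0.2]],
    [0.78, [15.3, -1.9, 0], [0, 0, -0.25]],
  ],
)

```text
time_s: 17.6
ee_pos: [476.7, -85.6, 162.5]
ee_rot: [180.0, 0.1, -16.6]
force: [-1.4, 0.1, 1.4]
gripper_width: 20.1
```

```bash
python3 go.py ;python3 - <<'E'
from workcell import env
import cv2
f=env.grab_frame("wrist");cv2.imwrite("pics/w8.png",f["image"][:,:,::-1])
E
```

```text
t 17.6 [476.7 -85.6 162.5] [ 1.7998e+02  7.0000e-02 -1.6610e+01] F [-1.4   0.07  1.43] w 20.1
```

View pics/w8.png

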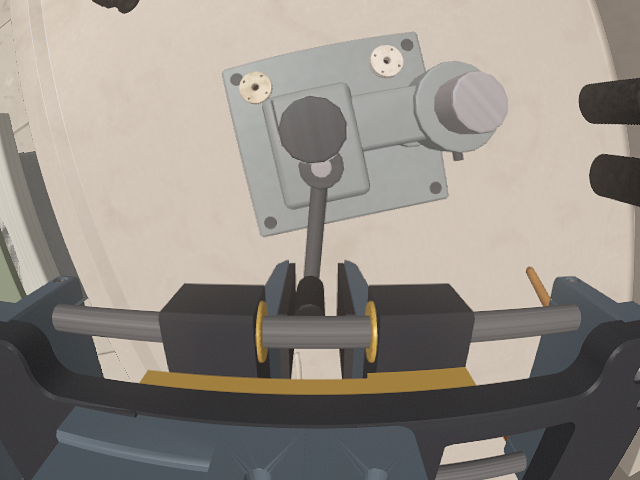

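The lever follows, with the pin against the trailing finger at (311,290).

drive_tool(
  series=[
    [0.78, [3.1, -0.1, 0], [0, 0, -0.05]],
    [0.78, [6.2, -0.3, 0], [0, 0, -0.1]],
    [0.78, [9.3, -0.7, 0], [0, 0, -0.15]],
    [0.78, [12.3, -1.2, 0], [0, 0, -0.2]],
    [0.78, [15.3, -1.9, 0], [0, 0, -0.25]],
  ],
)

```text
time_s: 18.15
ee_pos: [491.8, -88.5, 162.3]
ee_rot: [180.0, 0.1, -2.3]
force: [-2.9, -0.9, 0.9]
gripper_width: 20.6
```

drive_tool(
  series=[
    [0.78, [3.1, -0.1, 0], [0, 0, -0.05]],
    [0.78, [6.2, -0.3, 0], [0, 0, -0.1]],
    [0.78, [9.3, -0.7, 0], [0, 0, -0.15]],
    [0.78, [12.3, -1.2, 0], [0, 0, -0.2]],
    [0.78, [15.3, -1.9, 0], [0, 0, -0.25]],
  ],
)

```text
time_s: 18.65
ee_pos: [507.1, -87.7, 162.3]
ee_rot: [179.9, 0.1, 12.0]
force: [-2.2, -2.2, 0.4]
gripper_width: 20.1
```

```bash
python3 go.py ;python3 - <<'E'
from workcell import env
import cv2
f=env.grab_frame("wrist");cv2.imwrite("pics/w9.png",f["image"][:,:,::-1])
E
```

```text
t 18.65 [507.1 -87.7 162.3] [1.7993e+02 1.2000e-01 1.2010e+01] F [-2.25 -2.22  0.37] w 20.1
```

View pics/w9.png

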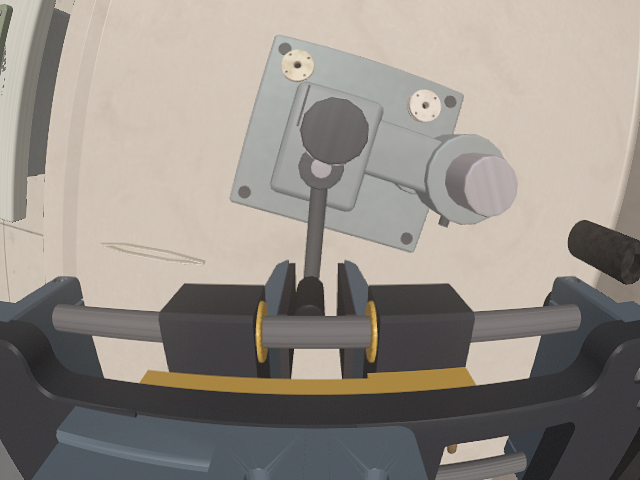

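drive_tool(
  series=[
    [0.78, [3.1, -0.1, 0], [0, 0, -0.05]],
    [0.78, [6.2, -0.3, 0], [0, 0, -0.1]],
    [0.78, [9.3, -0.7, 0], [0, 0, -0.15]],
    [0.78, [12.3, -1.2, 0], [0, 0, -0.2]],
    [0.78, [15.3, -1.9, 0], [0, 0, -0.25]],
  ],
)

```text
time_s: 19.2
ee_pos: [521.8, -82.9, 162.2]
ee_rot: [179.9, 0.1, 26.3]
force: [-1.7, -4.4, -0.3]
gripper_width: 20.2
```

drive_tool(
  series=[
    [0.78, [1.2, 0, 0], [0, 0, -0.02]],
    [0.78, [2.5, -0.1, 0], [0, 0, -0.04]],
    [0.78, [3.7, -0.1, 0], [0, 0, -0.06]],
    [0.78, [5, -0.2, 0], [0, 0, -0.08]],
    [0.78, [6.2, -0.3, 0], [0, 0, -0.1]],
  ],
)

```text
time_s: 19.7
ee_pos: [528.0, -78.9, 162.3]
ee_rot: [180.0, -0.0, 32.0]
force: [-2.1, -4.0, 0.4]
gripper_width: 20.1
```

drive_tool(
  series=[
    [0.78, [0.8, 0, 0], [0, 0, -0.012]],
    [0.78, [1.6, 0, 0], [0, 0, -0.025]],
    [0.78, [2.4, 0, 0], [0, 0, -0.04]],
    [0.78, [3.2, -0.1, 0], [0, 0, -0.05]],
    [0.78, [3.2, -0.1, 0], [0, 0, -0.05]],
  ],
)

```text
time_s: 20.2
ee_pos: [530.2, -77.2, 162.3]
ee_rot: [-180.0, 0.0, 34.9]
force: [-3.3, -3.7, 1.4]
gripper_width: 20.0
```

drive_tool(
  series=[
    [0.78, [0.8, 0, 0], [0, 0, -0.012]],
    [0.78, [1.6, 0, 0], [0, 0, -0.025]],
    [0.78, [2.4, 0, 0], [0, 0, -0.04]],
    [0.78, [3.2, -0.1, 0], [0, 0, -0.05]],
    [0.78, [3.2, -0.1, 0], [0, 0, -0.05]],
  ],
)

```text
time_s: 20.7
ee_pos: [530.1, -76.8, 162.1]
ee_rot: [-179.9, 0.4, 37.8]
force: [-8.8, -7.8, 3.9]
gripper_width: 19.9
```

The end stop is reached: position has stalled and the force is up to 12 N. I'll centre the fingers round the pin, then lift clear.

drive_tool(
  series=[
    [0.78, [-2, 0, 0], [0, 0, 0]],
    [0.78, [-4, 0, 0], [0, 0, 0]],
    [0.7, [-5, 0, 0], [0, 0, 0]],
    [0.6, [-5, 0, 0], [0, 0, 0]],
    [0.6, [-5, 0, 0], [0, 0, 0]],
  ],
)

```text
time_s: 21.2
ee_pos: [529.6, -77.7, 162.3]
ee_rot: [-180.0, -0.1, 37.7]
force: [-0.0, 0.1, 0.1]
gripper_width: 35.9
```

drive_tool(
  series=[
    [0.6, [0, 0, -6], [0, 0, 0]],
    [0.6, [0, 0, -20], [0, 0, 0]],
    [0.6, [0, 0, -40], [0, 0, 0]],
    [0.6, [0, 0, -60], [0, 0, 0]],
    [0.6, [0, 0, -75], [0, 0, 0]],
  ],
)

```text
time_s: 21.7
ee_pos: [529.8, -78.1, 239.0]
ee_rot: [179.9, -0.1, 37.7]
force: [0.1, -0.1, -0.1]
gripper_width: 36.4
```

```bash
python3 go.py ;python3 - <<'E'
from workcell import env
import cv2
f=env.grab_frame("wrist");cv2.imwrite("pics/w10.png",f["image"][:,:,::-1])
f=env.grab_frame("side");cv2.imwrite("pics/s10.png",cv2.resize(f["image"][170:290,265:375,::-1],None,fx=5,fy=5,interpolation=cv2.INTER_CUBIC))
E
```

```text
t 21.7 [529.8 -78.1 239. ] [ 1.7993e+02 -1.0000e-01  3.7710e+01] F [ 0.08 -0.09 -0.14] w 36.4
```

View pics/w10.png

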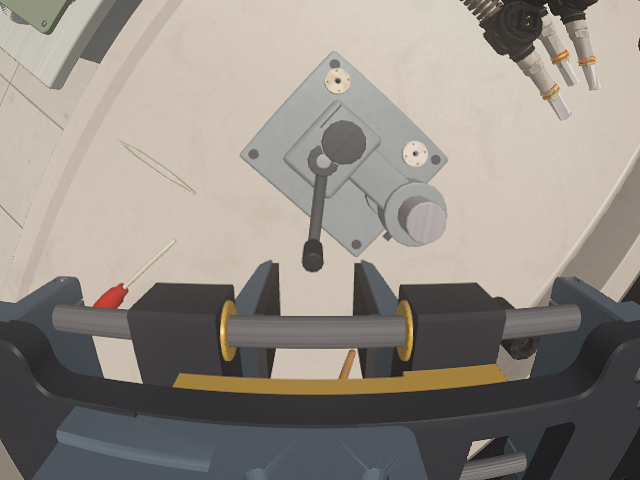

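View pics/s10.png

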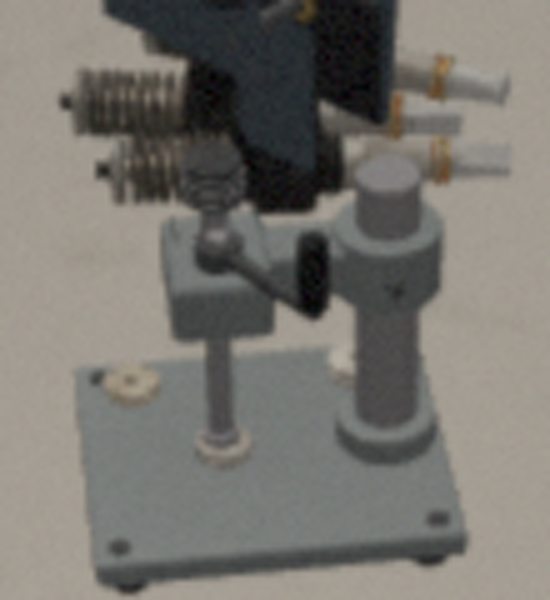

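Run:
```python
import fit,numpy as np
for q in(1.1,1.2,1.3,1.4):
    a=-2.356+q;l=(-20+62*np.cos(a),-17+62*np.sin(a),180)
    P=fit.R.from_euler("z",-.07).apply(l)+[517.3,-11.5,9.5]
    print(q,P.round(1),((fit.proj("side",P)[0]-[265,170])*5).round(0))
from workcell import env
print(env.state()["force"]); env.job_done()
```

```text
1.1 [511.2 -87.2 189.5] [273. 253.]
1.2 [517.1 -85.4 189.5] [286. 249.]
1.3 [522.8 -83.  189.5] [298. 244.]
1.4 [528.3 -80.1 189.5] [310. 239.]
[ 0.26545855 -0.10026192 -0.00039039]
the job is handed in; nothing more can be done
```

I lowered the stop rod onto the disc under it and swung the clamp lever to its end stop. The job went in at about 21.8 s of the 54 s allowed, and I saw no verdict.

- **Lowering the rod:** I pushed the knob down with the closed fingers, the last 5 mm at no more than about 3 mm/s. The foot stopped on the disc with the tool at z ≈ 189.2 mm, inside the range I had predicted. I then pressed up to 8.2 N at the wrist, lifted off, and the rod stayed put.
- **Locking the lever:** I held the pin loosely between the fingers and drove it round its arc. It stalled at the stop, where the wrist force rose to about 12 N. I then centred the fingers and lifted clear.
- **Last checks:**
  - **Lever:** the side picture puts the pin top at about (313, 240) in the crop. The prediction for 1.4 rad is (310, 239), and for 1.2 rad it is (286, 249).
  - **Foot and discs:** the foot still sits on its disc, and all three discs look flat and in place by eye. I did not measure their positions.
  - **Tool:** the wrist force was back to about zero.
- **Not checked:** the force still held between foot and disc after locking cannot be measured. I judge it from the press and the unchanged pictures.

The stand fit from the cameras left 1–2 mm of error (up to about 3 mm against the wrist camera), and the tool sat about 3 mm off the knob's centre while pushing. No check failed.

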